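# Hold a plug-in module in the radio's top slot

### The arm

A 6-joint arm with a two-finger parallel gripper is mounted at the origin on the work surface. World frame = base frame: x ahead of the robot, y to its left, z up, the work surface at z = 0. Lengths are in m, angles in rad, forces in N, time in s.
With the tool pointing down it reaches from about 0.375 to 0.9 m from the base axis. Payload 3.1 kg.
Tool frame: the origin (TCP) lies at the very end of the fingers, on their centre line; the grasp point (between the pads) lies 19 mm behind it; z points along the fingers, y is the direction in which the jaws open and shut (so a half turn about z gives the same grasp; the last joint's range is limited). The gripper opens to 87 mm and grips with 3 to 60 N. Pads are 19 mm wide; open, the fingers measure 117 mm over their backs; the gripper's body (75 mm by 190 mm) begins 51 mm behind the grasp point.
Start: joints at [1.149, 0.527, 1.433, -0, 1.181, -0.178], TCP at [0.15, 0.607, 0.223] pointing down, gripper open.
Joint ranges: [-3.08, 3.08], [-0.75, 2.2], [0.22, 2.44], [-1.43, 4.57], [0, 2.65], [-2.85, 2.85]. Speed limits (rad/s): [2.79, 2.79, 3.14, 3.14, 3.14, 3.14].

### API

Orientations are given as a unit quaternion [x, y, z, w].
In Python, from rig import robot, optics gives the robot as it stands.
- The arm moves only by the shell command python3 -m inch 'ROWS' [FORCE]. ROWS is JSON, a list of rows, each an object of numbers: "ax", "ay", "az": the turn, a rotation vector about the tool's x, y, z in rad; "dx", "dy", "dz": the shift along the tool's x, y, z in mm; "gripper": the opening in per cent of the stroke, from 0 (shut) to 100 (fully open). In form: [{"ax": .., "ay": .., "az": .., "dx": .., "dy": .., "dz": .., "gripper": ..}, ...]. A call has 1 to 8 rows; each row shifts and turns the commanded pose from where the row before left it, along the tool's axes as they then stand; what a row does not reach is not made up. A row lasts 1/10 s, in which the tool goes at most 50 mm and 8.59 degrees, less where a joint would pass 70% of its speed; a pose out of reach is approached as far as the arm can. A call with a gripper value outside its range is refused whole. The fingers move at their own pace and stop on an object; FORCE is the grip in N (left out, the last holds). Time passes only in rows, so rows that do not move let the fingers close. It gives the time, the measured TCP pose, the force and the opening at its end, in the units of the state.
- robot.get_obs(): the state, without advancing time (a new reading comes with each control period).
- optics.camera(name): name is "scene" or "top" or "wrist"; returns a dict with "img" (420x560x3 uint8, red, green, blue), "depth" (420x560 float32, m along the optical axis (not along the pixel's ray), 0 where there is no reading), "camera_matrix" (3x3 intrinsics, pixels), "position" and "attitude" of the camera in the world. Camera axes: x right, y up, looking along -z (the intrinsics and any distortion apply to the point x, -y, -z); pixel columns grow to the right and rows downward; lengths in m; the calibration is good to about 2 mm. A picture is of the moment at which its call begins.
- robot.hand_in(): hands the job in, once; it reports no verdict.
The state is a dict: "time": time; "q": joint angles; "joint_velocities": joint speeds; "joint_torque": joint torques, N m; "position": TCP position; "tool_rot": TCP orientation; "ft_force": force on the tool from outside, world axes, zero at the start; "moment": the same for the moment, N m; "grip_width": finger opening in m.
Only numpy, scipy, OpenCV 4.12 (cv2) and the standard library are available. Lean on these libraries where they do the work, as an engineer would, in place of code of your own. Each camera call takes 0.05 s, during which the arm holds its last target.

### The job

The small black speaker stands over the module slot in the top of the radio: lift it off and stand it upright on the cork pad. Then take the metal plug-in module from its green cradle, pass it upright through the slot in the bright plate, foot first, until its yellow band is level with the cover, and finish while still holding it there in the gripper so that it can be fastened from inside; do not let it drop to the bottom. Leave the mug, phone and hand microphone alone.

Things in the scene. Friction and masses are not known exactly. Their poses are not given: they have to be found in the camera images.
- radio: Radio set, dark metal case with a flat top, fixed to the desk: 240 (x) x 220 (y) x 95 mm high. Origin: centre of its underside. Front panel on its -x side; knobs and fins stick out up to 25 beyond the case at front and rear.
- slot (a point): Centre of the mouth of the upright slot in the bright 60 x 90 mm plate flush in the radio's cover (95 above the desk); axes as the radio's, z up. The slot is 16 along x and 50 along y, 2 more than the module each way, through the 12 thick plate into a hollow with its floor 65 below the cover. The speaker covers it at the start.
- speaker_mid (a point): Small black extension speaker, loose, a box 58 x 58 x 88 high, about 0.3 kg; the point is its centre (44 above its foot), z up. At the start it stands on the radio over the slot. Round grey grilles on its x sides.
- pad_top (a point): Cork pad 120 x 120 x 4, fixed flat on the desk; the point is the centre of its upper face (4 above the desk), axes along its sides, z up. The speaker belongs on it, wholly on the cork.
- module_mid (a point): Centre of the plug-in module, loose, about 0.15 kg: an upright aluminium slab 14 (x) x 48 (y) x 100 mm high, foot edges rounded by 3. Yellow band 34 to 46 above the foot; blue grip pads 65 to 95 above it on both broad faces: grip there. At the goal the band's middle is level with the cover, this point 10 above the slot's. Either way round fits. Let go, it slips down to the hollow's floor.
- cradle: Green open-topped cradle, fixed on the desk, 28 (x) x 62 (y) x 36 high outside, walls and floor 4 thick; origin: centre of its underside. The module stands loosely in it, foot on its floor (4 above the desk), with 3 play each side.
- mug: White mug, bystander, radius 38, 85 high, handle on its +y side; origin: centre of its underside.
- phone: Black phone lying flat, bystander, 150 (x) x 72 (y) x 9; origin: centre of its underside.
- mic: Black hand microphone lying flat, bystander, 95 (x) x 55 (y) x 30; origin: centre of its underside.
Mind the look-alikes: they are no part of the job. What is shaped like the part that bears speaker_mid but orange or purple is not meant.

How it is judged:
On the way, in this order (a step that is already met when the one before it is completed fails the run):
1. the speaker stands upright on the cork pad, let go (horizontal distance between speaker_mid and pad_top below 0.042 m and z of speaker_mid in the frame of pad_top between 0.038 and 0.05 m and angle between speaker_mid's own z axis and vertical below 0.1 rad and contact force between the fingers and speaker below 0.05 N and linear speed of speaker below 0.02 m/s), for 0.2 s.
2. the module's foot is at least 10 mm inside the slot (x of module_mid in the frame of slot between -0.006 and 0.006 m and y of module_mid in the frame of slot between -0.006 and 0.006 m and angle between module_mid's own z axis and vertical below 0.12 rad and z of module_mid in the frame of slot below 0.04 m), for 0.1 s.
At the end, for the whole second after the job is handed in: Module held by the fingers (over 1 N), still, in the slot within 6 mm of its centre, upright to 7 degrees, middle of the yellow band within 8 mm of the cover's level; speaker upright to 6 degrees on the pad, centre within 42 mm of the pad's, at rest, not touched by the robot (horizontal distance between speaker_mid and pad_top below 0.042 m and z of speaker_mid in the frame of pad_top between 0.038 and 0.05 m and angle between speaker_mid's own z axis and vertical below 0.1 rad and x of module_mid in the frame of slot between -0.006 and 0.006 m and y of module_mid in the frame of slot between -0.006 and 0.006 m and angle between module_mid's own z axis and vertical below 0.12 rad and z of module_mid in the frame of slot between 0.002 and 0.018 m and contact force between the fingers and module above 1 N and contact force between the arm and speaker below 0.05 N and linear speed of each of module, speaker below 0.02 m/s); the arm keeps its last pose, push and grip.
It fails at once if the mug moved more than 25 mm or tipped (distance of mug from where it was at the start of the episode above 0.025 m or angle between mug's own z axis and vertical above 0.35 rad).
It fails at once if the phone moved more than 25 mm or tipped (distance of phone from where it was at the start of the episode above 0.025 m or angle between phone's own z axis and vertical above 0.35 rad).
It fails at once if the hand microphone moved more than 25 mm or tipped (distance of mic from where it was at the start of the episode above 0.025 m or angle between mic's own z axis and vertical above 0.35 rad).
It fails at once if the speaker knocked over (angle between speaker_mid's own z axis and vertical above 0.7 rad).
It fails at once if the module dropped into the radio, its middle more than 6 mm below the cover (z of module_mid in the frame of slot below -0.006 m and horizontal distance between module_mid and slot below 0.02 m).
It also fails if it takes over 64 s, if anything falls off the work surface, if the arm or the gripper's body presses on something with over 40 N, if the wrist force passes 120 N, or if a joint passes its speed limit or range.

## Working session

There is one attempt and no reset: what is moved stays moved. The work goes in short steps, Python scripts to look and compute and a shell command to move; the robot and the scene stay as the last step left them, time stands still between calls to the robot, and variables do not carry over. Pictures are saved under pics/ and viewed, and the job is handed in when it is done.

```bash
ls; mkdir -p pics; python3 - <<'E'
from rig import robot, optics
import cv2,numpy as np
o=robot.get_obs(); print({k:np.round(v,3) for k,v in o.items()})
for n in("scene","top","wrist"):
    c=optics.camera(n); cv2.imwrite(f"pics/{n}0.png",c["img"][...,::-1]); print(n,c["position"],c["attitude"],c["camera_matrix"].round(1).tolist(),[k for k in c]); np.savez(f"pics/{n}0.npz",**c)
E
```

```text
pics
{'time': np.float64(0.0), 'q': array([ 1.149,  0.528,  1.434, -0.   ,  1.181, -0.178]), 'joint_velocities': array([-0.   , -0.   , -0.   ,  0.001,  0.001, -0.001]), 'joint_torque': array([ 1.0000e-03, -4.4004e+01, -1.7659e+01,  6.3000e-02,  5.8000e-02,
       -0.0000e+00]), 'position': array([0.15 , 0.606, 0.222]), 'tool_rot': array([ 0.121,  0.993, -0.001, -0.   ]), 'ft_force': array([ 0.425, -0.44 , -0.059]), 'moment': array([ 0.027, -0.008, -0.033]), 'grip_width': np.float64(0.087)}
scene [1.06279461 0.51705867 0.7013181 ] [0.17922411 0.40287986 0.82621797 0.35061433] [[439.2, 0.0, 274.6], [0.0, 439.2, 208.6], [0.0, 0.0, 1.0]] ['img', 'depth', 'camera_matrix', 'position', 'attitude']
top [0.42630191 0.00870454 1.03077744] [-0.02086173  0.02518665  0.71679419 -0.69651742] [[422.4, 0.0, 279.8], [0.0, 422.4, 204.4], [0.0, 0.0, 1.0]] ['img', 'depth', 'camera_matrix', 'position', 'attitude']
wrist [0.07517087 0.62455365 0.38312967] [-0.11148032 -0.08683984  0.6102818   0.77947873] [[307.1, 0.0, 285.9], [0.0, 307.1, 212.7], [0.0, 0.0, 1.0]] ['img', 'depth', 'camera_matrix', 'position', 'attitude']
```

View pics/scene0.png

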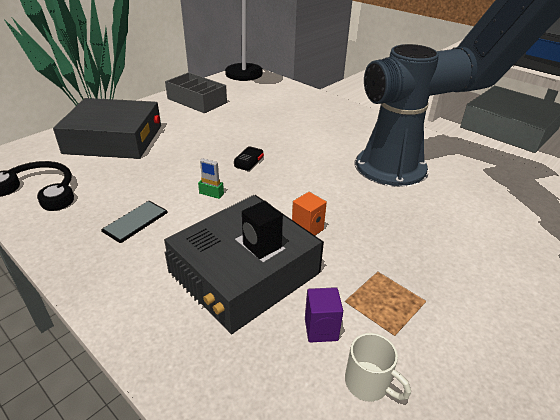

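View pics/top0.png

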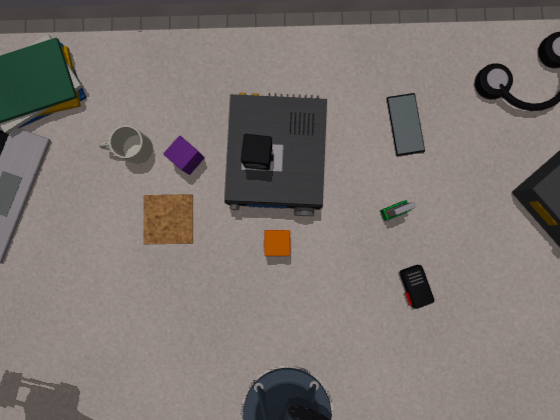

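View pics/wrist0.png

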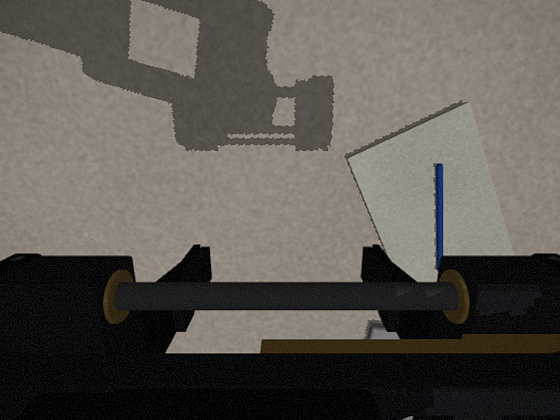

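```bash
cat > h.py <<'E'
import numpy as np,cv2
from scipy.spatial.transform import Rotation as R
def world(c):
    K=c["camera_matrix"];h,w=c["depth"].shape
    u,v=np.meshgrid(np.arange(w),np.arange(h)); d=c["depth"]
    p=np.stack([(u-K[0,2])/K[0,0]*d,-(v-K[1,2])/K[1,1]*d,-d],-1)
    P=p@R.from_quat(c["attitude"]).as_matrix().T+c["position"]
    P[d==0]=np.nan
    return P
def ray(c,uv,z):
    K=c["camera_matrix"];uv=np.atleast_2d(uv).astype(float)
    p=np.stack([(uv[:,0]-K[0,2])/K[0,0],-(uv[:,1]-K[1,2])/K[1,1],-np.ones(len(uv))],-1)@R.from_quat(c["attitude"]).as_matrix().T
    return c["position"]+p*((z-c["position"][2])/p[:,2])[:,None]
def rect(xy):
    (cx,cy),(w,h),a=cv2.minAreaRect(xy.astype(np.float32)); 
    return np.round([cx,cy,w,h],4),round(a,1)
def hsv(c): return cv2.cvtColor(c["img"],cv2.COLOR_RGB2HSV)
def project(c,P):
    p=(np.atleast_2d(P)-c["position"])@R.from_quat(c["attitude"]).as_matrix();K=c["camera_matrix"]
    return np.stack([K[0,2]+K[0,0]*p[:,0]/-p[:,2],K[1,2]-K[1,1]*p[:,1]/-p[:,2]],-1)
E
python3 - <<'E'
from h import *
for n in("top","scene"):
    c=dict(np.load(f"pics/{n}0.npz")); P=world(c); H=hsv(c); z=P[...,2]; x=P[...,0];y=P[...,1]
    print(n,"desk z",np.nanmedian(z[(abs(z)<.02)&(x>.3)&(x<.9)&(abs(y)<.4)]))
    def big(m):
        m=cv2.morphologyEx(m.astype(np.uint8),cv2.MORPH_OPEN,np.ones((2,2)))
        k,l,s,_=cv2.connectedComponentsWithStats(m); i=1+np.argmax(s[1:,4]); return l==i
    def rep(name,m,zz=None):
        m=big(m); v,u=np.nonzero(m); 
        q=P[m]; q=q[~np.isnan(q[:,2])]
        out=rect(q[:,:2]); 
        r2=rect(ray(c,np.stack([u,v],-1),zz)[:,:2]) if zz is not None else None
        print(name,m.sum(),"zmed",np.median(q[:,2]).round(4),"depth",out,"ray",r2)
    reg=(x>.3)&(x<.95)&(abs(y)<.45)
    rep("speaker",reg&(z>.178)&(z<.20)&(H[...,2]<70),.183)
    rep("pad",reg&(z<.015)&(H[...,0]<18)&(H[...,0]>5)&(H[...,1]>90),.004)
    rep("radio",reg&(z>.088)&(z<.101)&(H[...,2]<110)&(y<.25)&(y>-.15)&(x>.45),.095)
    rep("green",reg&(H[...,0]>45)&(H[...,0]<80)&(H[...,1]>120))
    rep("rim",reg&(H[...,0]>45)&(H[...,0]<80)&(H[...,1]>120)&(z>.032),.036)
    rep("module top",reg&(z>.097)&(z<.112)&(y<-.15),.104)
    rep("plate",reg&(z>.08)&(z<.101)&(H[...,2]>130)&(y<.15)&(y>-.1)&(x>.5)&(x<.75),.095)
    rep("orange",reg&(H[...,0]<14)&(H[...,1]>220)&(z>.02))
    rep("purple",reg&(H[...,0]>125)&(H[...,0]<150)&(H[...,1]>100)&(z>.02))
    rep("mug",reg&(z>.05)&(y>.25))
    print()
E
python3 -c "
import cv2
a=cv2.imread('pics/top0.png')
cv2.imwrite('pics/z1.png',cv2.resize(a[190:235,370:430],None,fx=10,fy=10,interpolation=2))
a=cv2.imread('pics/scene0.png')
cv2.imwrite('pics/z2.png',cv2.resize(a[140:280,180:340],None,fx=4.5,fy=4.5,interpolation=2))"
```

```text
top desk z 0.0001380024602977148
speaker 803 zmed 0.1825 depth (array([0.6042, 0.0461, 0.0555, 0.0737]), 82.1) ray (array([0.594 , 0.0464, 0.0579, 0.0579]), 82.0)
pad 2387 zmed 0.0035 depth (array([0.4632, 0.2724, 0.1186, 0.117 ]), 88.4) ray (array([0.4632, 0.2715, 0.1168, 0.1179]), 89.1)
radio 9367 zmed 0.0949 depth (array([6.216e-01, 4.000e-04, 2.311e-01, 2.740e-01]), 85.6) ray (array([0.6072, 0.0062, 0.2197, 0.2463]), 85.7)
green 112 zmed 0.034 depth (array([ 0.4663, -0.2742,  0.0303,  0.0611]), 19.8) ray None
rim 29 zmed 0.0356 depth (array([ 0.4579, -0.2544,  0.0326,  0.018 ]), 35.5) ray (array([ 0.4577, -0.2501,  0.0282,  0.0105]), 39.0)
module top 144 zmed 0.1036 depth (array([ 0.4719, -0.2908,  0.0196,  0.0824]), 17.2) ray (array([ 0.4684, -0.2727,  0.0142,  0.0486]), 20.0)
plate 201 zmed 0.0949 depth (array([0.5904, 0.0031, 0.018 , 0.0576]), 88.5) ray (array([0.5902, 0.0031, 0.0179, 0.0564]), 88.4)Traceback (most recent call last):
  File "<stdin>", line 22, in <module>
  File "<stdin>", line 9, in rep
  File "<stdin>", line 7, in big
    return _wrapfunc(a, 'argmax', axis=axis, out=out, **kwds)
    return bound(*args, **kwds)
ValueError: attempt to get argmax of an empty sequence
```

View pics/z1.png

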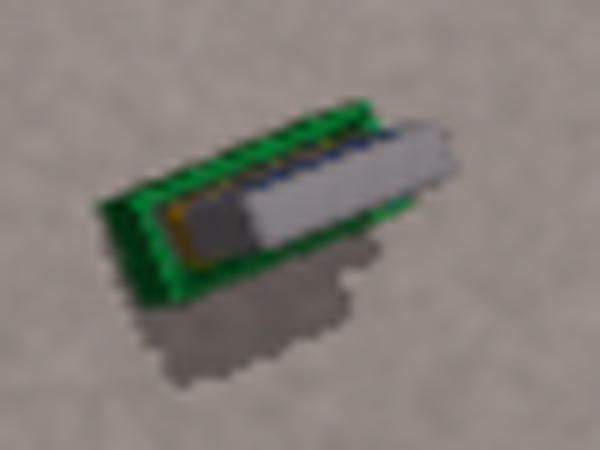

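View pics/z2.png

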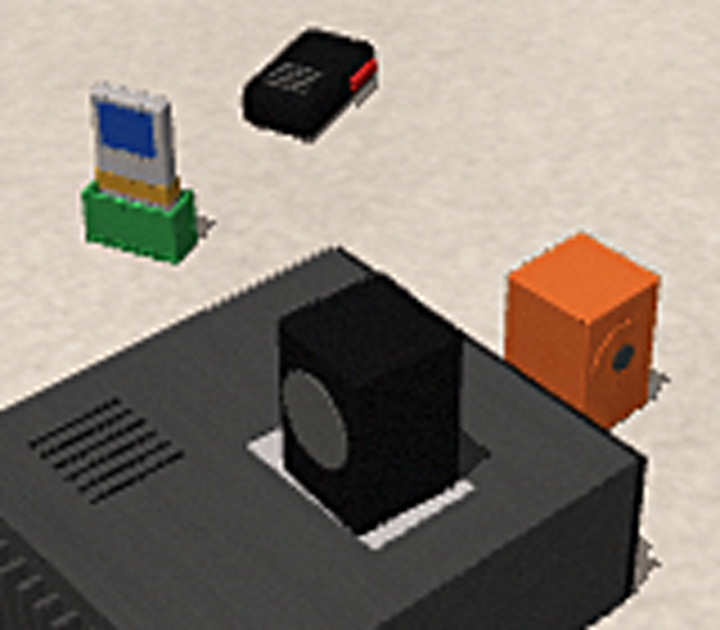

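```bash
cat > to.py <<'E'
import sys,numpy as np
from rig import robot
from scipy.spatial.transform import Rotation as R
# usage: to.py x y z yaw_deg(tool y) : shift first in present tool axes, then turn
def delta(x,y,z,yaw):
    o=robot.get_obs(); r=R.from_quat(o["tool_rot"]); d=r.inv().apply(np.array([x,y,z])-o["position"])*1000
    ya=np.deg2rad(yaw); Y=np.array([np.cos(ya),np.sin(ya),0]); best=None
    for s in (1,-1):
        Z=np.array([0,0,-1.]); t=R.from_matrix(np.stack([np.cross(s*Y,Z),s*Y,Z],1)); v=(r.inv()*t).as_rotvec()
        if best is None or np.linalg.norm(v)<np.linalg.norm(best): best=v
    print("t",round(float(o["time"]),2),"pos",o["position"].round(4),"shift",d.round(1),"turn",best.round(4),"F",o["ft_force"].round(2),"w",round(float(o["grip_width"]),4),"q",o["q"].round(2))
if __name__=="__main__": delta(*map(float,sys.argv[1:5]))
E
python3 to.py 0.594 0.0464 0.28 82; python3 -m inch '[{"dz":-30},{"dz":-28}]'; python3 to.py 0.594 0.0464 0.28 82
```

```text
t 0.15 pos [0.15   0.6061 0.2218] shift [-565.5 -436.7  -57.7] turn [-0.0017 -0.0004 -0.1032] F [ 0.27 -0.68  0.23] w 0.0872 q [ 1.15  0.53  1.43  0.    1.18 -0.18]
t 0.15 pos [0.15   0.6061 0.2218] shift [-565.5 -436.7  -57.7] turn [-0.0017 -0.0004 -0.1032] F [ 0.27 -0.68  0.23] w 0.0872 q [ 1.15  0.53  1.43  0.    1.18 -0.18]invalid input
```

```bash
python3 -m inch '[{"ax":0,"ay":0,"az":0,"dx":0,"dy":0,"dz":-30,"gripper":100},{"ax":0,"ay":0,"az":0,"dx":0,"dy":0,"dz":-28,"gripper":100}]'; python3 to.py 0.594 0.0464 0.28 82
```

```text
time: 0.35
position: [0.1499, 0.6058, 0.2798]
tool_rot: [0.121, 0.993, -0.002, -0.001]
ft_force: [0.3, 1.0, 0.7]
grip_width: 0.0865
t 0.35 pos [0.1499 0.6058 0.2798] shift [-565.6 -436.2    1. ] turn [-0.0035 -0.0008 -0.1033] F [0.28 0.99 0.68] w 0.0865 q [ 1.15  0.47  1.36  0.    1.31 -0.18]
```

```bash
python3 -m inch '[{"ax":0,"ay":0,"az":0,"dx":-20,"dy":-16,"dz":0,"gripper":100},{"ax":0,"ay":0,"az":0,"dx":-33,"dy":-25,"dz":0,"gripper":100},{"ax":0,"ay":0,"az":0,"dx":-33,"dy":-25,"dz":0,"gripper":100},{"ax":0,"ay":0,"az":0,"dx":-33,"dy":-25,"dz":0,"gripper":100},{"ax":0,"ay":0,"az":0,"dx":-33,"dy":-25,"dz":0,"gripper":100},{"ax":0,"ay":0,"az":0,"dx":-33,"dy":-25,"dz":0,"gripper":100},{"ax":0,"ay":0,"az":0,"dx":-33,"dy":-25,"dz":0,"gripper":100},{"ax":0,"ay":0,"az":0,"dx":-33,"dy":-25,"dz":0,"gripper":100}]'; python3 -m inch '[{"ax":0,"ay":0,"az":-0.1,"dx":-33,"dy":-25,"dz":0,"gripper":100},{"ax":0,"ay":0,"az":0,"dx":-34,"dy":-22,"dz":0,"gripper":100},{"ax":0,"ay":0,"az":0,"dx":-35,"dy":-22,"dz":0,"gripper":100},{"ax":0,"ay":0,"az":0,"dx":-35,"dy":-22,"dz":0,"gripper":100},{"ax":0,"ay":0,"az":0,"dx":-35,"dy":-22,"dz":0,"gripper":100},{"ax":0,"ay":0,"az":0,"dx":-35,"dy":-22,"dz":0,"gripper":100},{"ax":0,"ay":0,"az":0,"dx":-20,"dy":-16,"dz":0,"gripper":100},{"ax":0,"ay":0,"az":0,"dx":0,"dy":0,"dz":0,"gripper":100}]';  python3 to.py 0.594 0.0464 0.28 82
```

```text
time: 1.15
position: [0.3485, 0.3594, 0.2804]
tool_rot: [0.121, 0.993, -0.0, -0.0]
ft_force: [0.5, -0.4, -0.2]
grip_width: 0.0873
time: 1.95
position: [0.5507, 0.1736, 0.28]
tool_rot: [0.073, 0.997, -0.0, 0.001]
ft_force: [-0.6, 0.6, 0.7]
grip_width: 0.0868
t 1.95 pos [0.5507 0.1736 0.28  ] shift [ -61.5 -119.5    0.2] turn [-0.0007  0.0011 -0.0073] F [-0.59  0.56  0.71] w 0.0868 q [ 0.11  0.4   1.49 -0.    1.25 -1.31]
```

```bash
python3 -m inch '[{"ax":0,"ay":0,"az":-0.007,"dx":-15,"dy":-30,"dz":0,"gripper":100},{"ax":0,"ay":0,"az":0,"dx":-15,"dy":-30,"dz":0,"gripper":100},{"ax":0,"ay":0,"az":0,"dx":-15,"dy":-30,"dz":0,"gripper":100},{"ax":0,"ay":0,"az":0,"dx":-16,"dy":-30,"dz":0,"gripper":100},{"ax":0,"ay":0,"az":0,"dx":0,"dy":0,"dz":0,"gripper":100}]';  python3 to.py 0.594 0.0464 0.136 82
python3 - <<'E'
from rig import optics
import cv2
cv2.imwrite("pics/w1.png",optics.camera("wrist")["img"][...,::-1])
E
```

```text
time: 2.45
position: [0.5929, 0.0463, 0.2803]
tool_rot: [0.07, 0.998, -0.001, 0.0]
ft_force: [-0.8, 0.1, 0.0]
grip_width: 0.0866
t 2.45 pos [0.5929 0.0463 0.2803] shift [ -1.    0.4 144.3] turn [-0.0012  0.0007  0.0003] F [-0.76  0.14  0.03] w 0.0866 q [-0.11  0.43  1.44 -0.    1.27 -1.54]
```

View pics/w1.png

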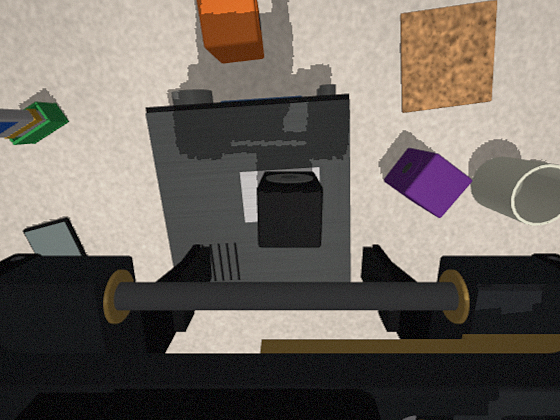

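The wrist picture shows the speaker at columns 258–322, centred between the open fingers (about 210–362) and square to them. Going down.

```bash
python3 -m inch '[{"ax":0,"ay":0,"az":0,"dx":-1,"dy":0,"dz":20,"gripper":100},{"ax":0,"ay":0,"az":0,"dx":0,"dy":0,"dz":25,"gripper":100},{"ax":0,"ay":0,"az":0,"dx":0,"dy":0,"dz":25,"gripper":100},{"ax":0,"ay":0,"az":0,"dx":0,"dy":0,"dz":20,"gripper":100},{"ax":0,"ay":0,"az":0,"dx":0,"dy":0,"dz":20,"gripper":100},{"ax":0,"ay":0,"az":0,"dx":0,"dy":0,"dz":18,"gripper":100},{"ax":0,"ay":0,"az":0,"dx":0,"dy":0,"dz":16,"gripper":100},{"ax":0,"ay":0,"az":0,"dx":0,"dy":0,"dz":0,"gripper":100}]' && python3 -m inch '[{"ax":0,"ay":0,"az":0,"dx":0,"dy":0,"dz":0,"gripper":75},{"ax":0,"ay":0,"az":0,"dx":0,"dy":0,"dz":0,"gripper":55},{"ax":0,"ay":0,"az":0,"dx":0,"dy":0,"dz":0,"gripper":40},{"ax":0,"ay":0,"az":0,"dx":0,"dy":0,"dz":0,"gripper":30},{"ax":0,"ay":0,"az":0,"dx":0,"dy":0,"dz":0,"gripper":20},{"ax":0,"ay":0,"az":0,"dx":0,"dy":0,"dz":0,"gripper":20}]' 25;  python3 to.py 0.594 0.0464 0.28 82
```

```text
time: 3.3
position: [0.5901, 0.0511, 0.1343]
tool_rot: [0.067, 0.998, 0.0, -0.003]
ft_force: [-0.5, 0.8, -0.2]
grip_width: 0.0871
time: 3.9
position: [0.5933, 0.0491, 0.1372]
tool_rot: [0.068, 0.998, 0.0, 0.0]
ft_force: [0.4, 0.7, 3.3]
grip_width: 0.0577
t 3.9 pos [0.5933 0.0491 0.1372] shift [  -1.2   -2.5 -142.8] turn [0.0003 0.001  0.0036] F [0.38 0.68 3.35] w 0.0577 q [-0.11  0.6   1.59  0.    0.96 -1.54]
```

```bash
python3 -m inch '[{"ax":0,"ay":0,"az":0,"dx":0,"dy":0,"dz":-5,"gripper":20},{"ax":0,"ay":0,"az":0,"dx":0,"dy":0,"dz":-10,"gripper":20},{"ax":0,"ay":0,"az":0,"dx":0,"dy":0,"dz":-20,"gripper":20},{"ax":0,"ay":0,"az":0,"dx":0,"dy":0,"dz":-20,"gripper":20},{"ax":0,"ay":0,"az":0,"dx":0,"dy":0,"dz":-20,"gripper":20},{"ax":0,"ay":0,"az":0,"dx":0,"dy":0,"dz":-20,"gripper":20},{"ax":0,"ay":0,"az":0,"dx":0,"dy":0,"dz":-10,"gripper":20},{"ax":0,"ay":0,"az":0,"dx":0,"dy":0,"dz":0,"gripper":20}]';  python3 to.py 0.463 0.272 0.25 82
```

```text
time: 4.7
position: [0.5939, 0.0489, 0.2433]
tool_rot: [0.068, 0.998, -0.0, 0.002]
ft_force: [0.5, -0.6, -3.0]
grip_width: 0.0578
t 4.7 pos [0.5939 0.0489 0.2433] shift [159.9 203.3  -7.2] turn [0.0001 0.0036 0.0038] F [ 0.48 -0.56 -2.96] w 0.0578 q [-0.11  0.46  1.49 -0.    1.19 -1.54]
```

```bash
python3 - <<'E'
from rig import optics
from h import *
for n in("scene","top"):
    c=optics.camera(n); np.savez(f"pics/{n}2.npz",**c); cv2.imwrite(f"pics/{n}2.png",c["img"][...,::-1])
E
```

```text
(no output)
```

View pics/scene2.png

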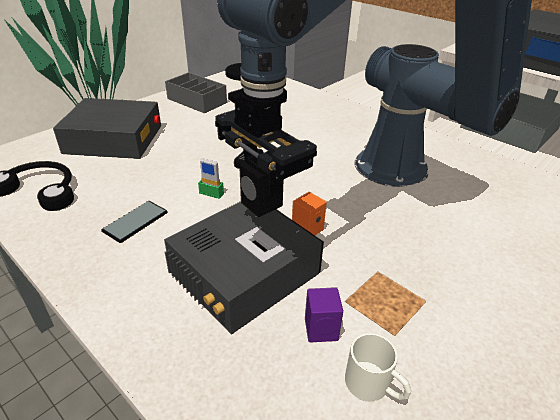

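The speaker hangs upright in the gripper at about (263,190), and the bright plate with its slot at (262,243) is uncovered. On to the pad.

```bash
python3 -m inch '[{"ax":0,"ay":0,"az":0,"dx":12,"dy":15,"dz":0,"gripper":20},{"ax":0,"ay":0,"az":0,"dx":23,"dy":29,"dz":0,"gripper":20},{"ax":0,"ay":0,"az":0,"dx":25,"dy":32,"dz":0,"gripper":20},{"ax":0,"ay":0,"az":0,"dx":25,"dy":32,"dz":0,"gripper":20},{"ax":0,"ay":0,"az":0,"dx":25,"dy":32,"dz":0,"gripper":20},{"ax":0,"ay":0,"az":0,"dx":25,"dy":32,"dz":0,"gripper":20},{"ax":0,"ay":0,"az":0,"dx":16,"dy":20,"dz":0,"gripper":20},{"ax":0,"ay":0,"az":0,"dx":9,"dy":11,"dz":0,"gripper":20}]';  python3 -m inch '[{"ax":0,"ay":0,"az":0,"dx":0,"dy":0,"dz":10,"gripper":20},{"ax":0,"ay":0,"az":0,"dx":0,"dy":0,"dz":30,"gripper":20},{"ax":0,"ay":0,"az":0,"dx":0,"dy":0,"dz":40,"gripper":20},{"ax":0,"ay":0,"az":0,"dx":0,"dy":0,"dz":40,"gripper":20},{"ax":0,"ay":0,"az":0,"dx":0,"dy":0,"dz":30,"gripper":20},{"ax":0,"ay":0,"az":0,"dx":0,"dy":0,"dz":20,"gripper":20},{"ax":0,"ay":0,"az":0,"dx":0,"dy":0,"dz":10,"gripper":20},{"ax":0,"ay":0,"az":0,"dx":0,"dy":0,"dz":0,"gripper":20}]'; python3 to.py 0.463 0.272 0.0462 82
```

```text
time: 5.6
position: [0.4587, 0.2739, 0.2405]
tool_rot: [0.066, 0.998, -0.0, -0.002]
ft_force: [0.5, 0.2, -2.9]
grip_width: 0.058
time: 6.4
position: [0.4615, 0.2706, 0.0598]
tool_rot: [0.068, 0.998, -0.001, -0.002]
ft_force: [-0.0, -1.1, -2.5]
grip_width: 0.0577
t 6.4 pos [0.4615 0.2706 0.0598] shift [-1.3  1.6 13.5] turn [-0.0018 -0.003   0.0026] F [-0.03 -1.1  -2.48] w 0.0577 q [ 0.32  0.66  1.78 -0.    0.7  -1.11]
```

```bash
python3 - <<'E'
from rig import optics
from h import *
for n in("scene",):
    c=optics.camera(n);cv2.imwrite(f"pics/{n}3.png",c["img"][...,::-1])
c=dict(np.load("pics/scene2.npz"));i=c["img"][200:290,200:330,::-1];cv2.imwrite("pics/z3.png",cv2.resize(i,None,fx=6,fy=6,interpolation=2))
E
```

```text
(no output)
```

View pics/scene3.png

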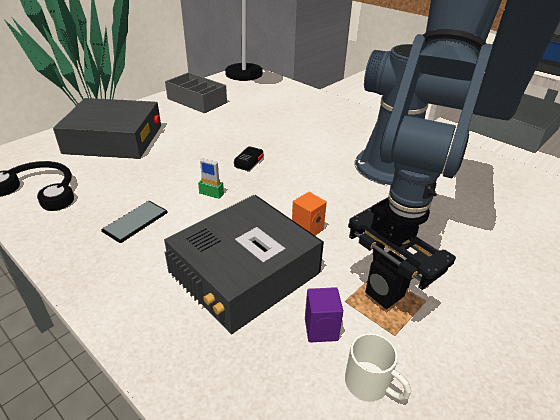

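View pics/z3.png

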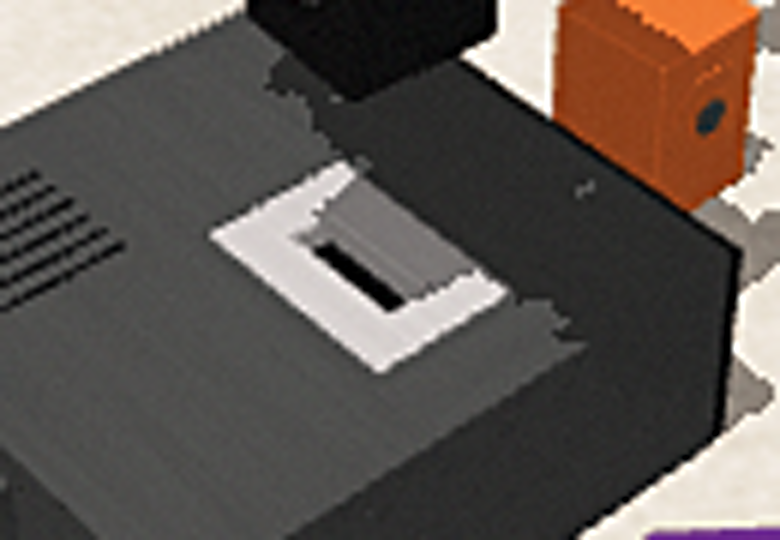

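```bash
python3 -m inch '[{"ax":0,"ay":0,"az":0,"dx":-1,"dy":1,"dz":4,"gripper":20},{"ax":0,"ay":0,"az":0,"dx":0,"dy":0,"dz":4,"gripper":20},{"ax":0,"ay":0,"az":0,"dx":0,"dy":0,"dz":3,"gripper":20},{"ax":0,"ay":0,"az":0,"dx":0,"dy":0,"dz":1,"gripper":20},{"ax":0,"ay":0,"az":0,"dx":0,"dy":0,"dz":0,"gripper":20},{"ax":0,"ay":0,"az":0,"dx":0,"dy":0,"dz":0,"gripper":20}]'; python3 to.py 0.463 0.272 0.0462 82
```

```text
time: 7.05
position: [0.4632, 0.2728, 0.0497]
tool_rot: [0.068, 0.998, 0.0, 0.0]
ft_force: [-0.2, -0.0, -1.5]
grip_width: 0.0576
t 7.05 pos [0.4632 0.2728 0.0497] shift [ 0.1 -0.8  3.5] turn [0.0002 0.0003 0.0039] F [-0.23 -0.04 -1.51] w 0.0576 q [ 0.32  0.68  1.79 -0.    0.68 -1.11]
```

```bash
python3 -m inch '[{"ax":0,"ay":0,"az":0,"dx":0,"dy":0,"dz":1.5,"gripper":20},{"ax":0,"ay":0,"az":0,"dx":0,"dy":0,"dz":1,"gripper":20},{"ax":0,"ay":0,"az":0,"dx":0,"dy":0,"dz":0,"gripper":20},{"ax":0,"ay":0,"az":0,"dx":0,"dy":0,"dz":0,"gripper":20}]'; python3 to.py 0.463 0.272 0.0462 82
```

```text
time: 7.45
position: [0.4631, 0.2727, 0.047]
tool_rot: [0.068, 0.998, -0.0, -0.0]
ft_force: [1.2, -0.0, -2.8]
grip_width: 0.0579
t 7.45 pos [0.4631 0.2727 0.047 ] shift [-0.  -0.7  0.8] turn [-0.0001 -0.0001  0.0039] F [ 1.18 -0.02 -2.83] w 0.0579 q [ 0.32  0.68  1.79 -0.    0.67 -1.11]
```

```bash
python3 -m inch '[{"ax":0,"ay":0,"az":0,"dx":0,"dy":0,"dz":0.7,"gripper":20},{"ax":0,"ay":0,"az":0,"dx":0,"dy":0,"dz":0.5,"gripper":20},{"ax":0,"ay":0,"az":0,"dx":0,"dy":0,"dz":0,"gripper":20},{"ax":0,"ay":0,"az":0,"dx":0,"dy":0,"dz":0,"gripper":20}]'; python3 to.py 0.463 0.272 0.0462 82
```

```text
time: 7.85
position: [0.4631, 0.2727, 0.0462]
tool_rot: [0.068, 0.998, 0.0, 0.0]
ft_force: [-0.4, -0.6, 3.6]
grip_width: 0.0581
t 7.85 pos [0.4631 0.2727 0.0462] shift [ 0.  -0.7  0. ] turn [0.0001 0.0003 0.0039] F [-0.38 -0.61  3.65] w 0.0581 q [ 0.32  0.69  1.79 -0.    0.67 -1.11]
```

Contact (+3.6 N). Release and rise.

```bash
python3 -m inch '[{"ax":0,"ay":0,"az":0,"dx":0,"dy":0,"dz":0,"gripper":75},{"ax":0,"ay":0,"az":0,"dx":0,"dy":0,"dz":0,"gripper":90},{"ax":0,"ay":0,"az":0,"dx":0,"dy":0,"dz":0,"gripper":100},{"ax":0,"ay":0,"az":0,"dx":0,"dy":0,"dz":0,"gripper":100},{"ax":0,"ay":0,"az":0,"dx":0,"dy":0,"dz":-10,"gripper":100},{"ax":0,"ay":0,"az":0,"dx":0,"dy":0,"dz":-30,"gripper":100},{"ax":0,"ay":0,"az":0,"dx":0,"dy":0,"dz":-30,"gripper":100},{"ax":0,"ay":0,"az":0,"dx":0,"dy":0,"dz":-30,"gripper":100}]';python3 -m inch '[{"ax":0,"ay":0,"az":0,"dx":0,"dy":0,"dz":-35,"gripper":100},{"ax":0,"ay":0,"az":0,"dx":0,"dy":0,"dz":-35,"gripper":100},{"ax":0,"ay":0,"az":0,"dx":0,"dy":0,"dz":0,"gripper":100}]'; python3 to.py 0.4684 -0.2727 0.22 20
python3 - <<'E'
from rig import optics
from h import *
c=optics.camera("scene");np.savez("pics/scene4.npz",**c);i=c["img"][...,::-1];cv2.imwrite("pics/z4.png",np.hstack([cv2.resize(i[200:290,200:330],None,fx=3,fy=3,interpolation=2),cv2.resize(i[230:320,330:460],None,fx=3,fy=3,interpolation=2)]))
E
```

```text
time: 8.65
position: [0.4629, 0.2726, 0.1474]
tool_rot: [0.068, 0.998, -0.0, -0.0]
ft_force: [1.0, -0.1, 0.0]
grip_width: 0.0873
time: 8.95
position: [0.4663, 0.2739, 0.2215]
tool_rot: [0.068, 0.998, 0.002, 0.005]
ft_force: [-0.1, -0.5, 0.4]
grip_width: 0.0872
t 8.95 pos [0.4663 0.2739 0.2215] shift [ -76.  -541.3   -0.6] turn [0.0105 0.0066 1.0861] F [-0.11 -0.47  0.44] w 0.0872 q [ 0.32  0.41  1.65  0.    1.06 -1.11]
```

View pics/z4.png

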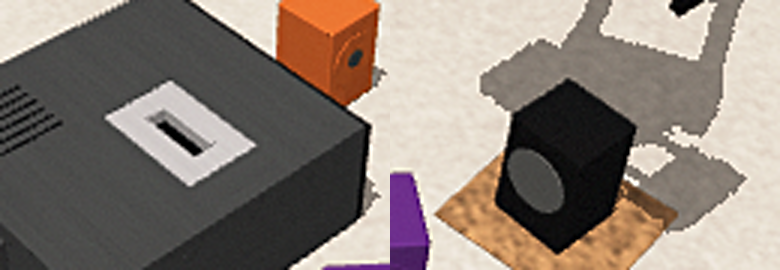

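The speaker stands upright on the cork with a margin on all sides (zoom right), and the slot is clear. Going to the module.

```bash
python3 -m inch '[{"ax":0,"ay":0,"az":0,"dx":-3,"dy":-22,"dz":0,"gripper":100},{"ax":0,"ay":0,"az":0,"dx":-5,"dy":-36,"dz":0,"gripper":100},{"ax":0,"ay":0,"az":0,"dx":-6,"dy":-40,"dz":0,"gripper":100},{"ax":0,"ay":0,"az":0,"dx":-6,"dy":-40,"dz":0,"gripper":100},{"ax":0,"ay":0,"az":0,"dx":-6,"dy":-40,"dz":0,"gripper":100},{"ax":0,"ay":0,"az":0,"dx":-6,"dy":-40,"dz":0,"gripper":100},{"ax":0,"ay":0,"az":0,"dx":-6,"dy":-40,"dz":0,"gripper":100},{"ax":0,"ay":0,"az":0,"dx":-6,"dy":-40,"dz":0,"gripper":100}]'; python3 -m inch '[{"ax":0,"ay":0,"az":0,"dx":-6,"dy":-40,"dz":0,"gripper":100},{"ax":0,"ay":0,"az":0,"dx":-6,"dy":-40,"dz":0,"gripper":100},{"ax":0,"ay":0,"az":0,"dx":-6,"dy":-40,"dz":0,"gripper":100},{"ax":0,"ay":0,"az":0,"dx":-5,"dy":-38,"dz":0,"gripper":100},{"ax":0,"ay":0,"az":0,"dx":-5,"dy":-35,"dz":0,"gripper":100},{"ax":0,"ay":0,"az":0,"dx":-3,"dy":-30,"dz":0,"gripper":100},{"ax":0,"ay":0,"az":0,"dx":-1,"dy":-20,"dz":0,"gripper":100},{"ax":0,"ay":0,"az":0,"dx":0,"dy":0,"dz":0,"gripper":100}]'; python3 -m inch '[{"ax":0,"ay":0,"az":0.136,"dx":0,"dy":0,"dz":0,"gripper":100},{"ax":0,"ay":0,"az":0.136,"dx":0,"dy":0,"dz":0,"gripper":100},{"ax":0,"ay":0,"az":0.136,"dx":0,"dy":0,"dz":0,"gripper":100},{"ax":0,"ay":0,"az":0.136,"dx":0,"dy":0,"dz":0,"gripper":100},{"ax":0,"ay":0,"az":0.136,"dx":0,"dy":0,"dz":0,"gripper":100},{"ax":0,"ay":0,"az":0.136,"dx":0,"dy":0,"dz":0,"gripper":100},{"ax":0,"ay":0,"az":0.136,"dx":0,"dy":0,"dz":0,"gripper":100},{"ax":0,"ay":0,"az":0.134,"dx":0,"dy":0,"dz":0,"gripper":100}]'; python3 -m inch '[{"ax":0,"ay":0,"az":0,"dx":0,"dy":0,"dz":0,"gripper":100},{"ax":0,"ay":0,"az":0,"dx":0,"dy":0,"dz":0,"gripper":100}]'; python3 to.py 0.4684 -0.2727 0.22 20
```

```text
time: 9.8
position: [0.465, -0.0298, 0.2149]
tool_rot: [0.068, 0.998, 0.0, -0.001]
ft_force: [0.7, 0.5, 0.8]
grip_width: 0.0869
time: 10.6
position: [0.4645, -0.2759, 0.2147]
tool_rot: [0.07, 0.998, 0.0, -0.001]
ft_force: [-0.1, 0.8, -0.8]
grip_width: 0.0871
time: 11.4
position: [0.4644, -0.2714, 0.2149]
tool_rot: [0.575, 0.818, 0.0, -0.002]
ft_force: [0.2, 0.4, 0.7]
grip_width: 0.0871
time: 11.6
position: [0.4648, -0.2723, 0.2153]
tool_rot: [0.572, 0.82, 0.0, -0.001]
ft_force: [-0.5, -0.7, -0.0]
grip_width: 0.0869
t 11.6 pos [ 0.4648 -0.2723  0.2153] shift [-1.6  3.3 -4.7] turn [-0.0007 -0.0018  0.0035] F [-0.52 -0.71 -0.01] w 0.0869 q [-0.74  0.42  1.66  0.    1.07 -1.09]
```

```bash
python3 - <<'E'
from rig import optics
from h import *
for n in("wrist","top"):
    c=optics.camera(n); np.savez(f"pics/{n}5.npz",**c); cv2.imwrite(f"pics/{n}5.png",c["img"][...,::-1])
E
```

```text
(no output)
```

View pics/wrist5.png

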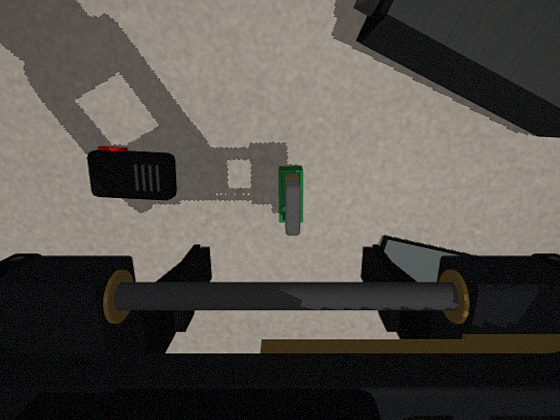

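View pics/top5.png

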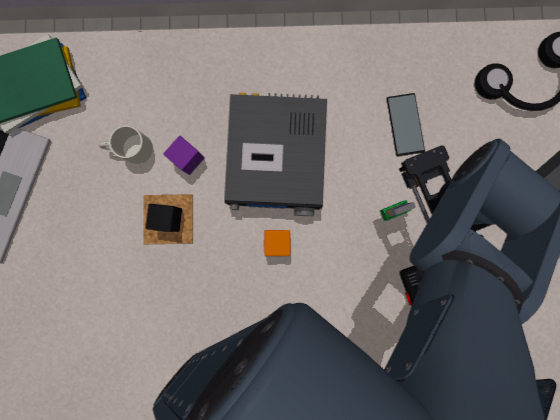

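```bash
python3 - <<'E'
from h import *
def big(m):
    k,l,s,_=cv2.connectedComponentsWithStats(m.astype(np.uint8)); return l==1+np.argmax(s[1:,4])
c=dict(np.load("pics/wrist5.npz"));P=world(c)
m=(P[...,2]>.095)&(P[...,2]<.115)&(np.hypot(P[...,0]-.468,P[...,1]+.273)<.05); m=big(m)
v,u=np.nonzero(m);print("module wrist z",np.median(P[m][:,2]),rect(ray(c,np.stack([u,v],-1),.104)[:,:2]),m.sum())
H=hsv(c); g=(H[...,0]>45)&(H[...,0]<80)&(H[...,1]>120); q=P[g]; print("cradle",rect(q[:,:2][q[:,2]>.03]))
for n in("top5","scene4"):
    c=dict(np.load(f"pics/{n}.npz"));H=hsv(c);P=world(c)
    near=(np.hypot(P[...,0]-.6,P[...,1]-.03)<.1)|np.isnan(P[...,0])
    b=big((H[...,2]>110)&near&(H[...,1]<60)&(P[...,2]>.085))
    cs,_=cv2.findContours(b.astype(np.uint8),cv2.RETR_EXTERNAL,cv2.CHAIN_APPROX_NONE)
    ct=max(cs,key=cv2.contourArea)[:,0]; print(n,"plate",rect(ray(c,ct,.095)[:,:2]),np.median(P[b][:,2]))
    f=np.zeros(b.shape,np.uint8);cv2.drawContours(f,[ct[:,None]],-1,1,-1)
    s=big((f>0)&(cv2.erode(f,np.ones((3,3)))>0)&(H[...,2]<(150 if n=="top5" else 190)));v,u=np.nonzero(s);print("slot",s.sum(),rect(ray(c,np.stack([u,v],-1),.095)[:,:2]),u.min(),u.max(),v.min(),v.max())
    i=c["img"][...,::-1]; v,u=np.nonzero(b); i=i[v.min()-8:v.max()+8,u.min()-8:u.max()+8]; cv2.imwrite(f"pics/s_{n}.png",cv2.resize(i,None,fx=8,fy=8,interpolation=cv2.INTER_NEAREST))
    sp=big((P[...,2]>.08)&(P[...,2]<.1)&(np.hypot(P[...,0]-.463,P[...,1]-.272)<.06)); v,u=np.nonzero(sp); print("speaker",rect(ray(c,np.stack([u,v],-1),.092)[:,:2]),np.median(P[sp][:,2]))
E
```

```text
module wrist z 0.10276492685772765 (array([ 0.4703, -0.2706,  0.0137,  0.0479]), 20.2) 751
cradle (array([ 0.559 , -0.2544,  0.3696,  0.5446]), 69.8)
top5 plate (array([0.5952, 0.0391, 0.0915, 0.0605]), 85.7) 0.09487447877809141
slot 190 (array([0.5946, 0.0399, 0.0514, 0.0181]), 88.4) 250 273 153 161
speaker (array([0.4664, 0.2699, 0.0601, 0.0575]), 82.0) 0.09142766720113621
scene4 plate (array([0.5949, 0.039 , 0.0914, 0.0611]), 85.7) 0.09520970269796286
slot 148 (array([0.5959, 0.0389, 0.0529, 0.0197]), 89.8) 248 271 236 251
speaker (array([0.4735, 0.2747, 0.0629, 0.0673]), 81.6) 0.0916229946120205
```

View pics/s_top5.png

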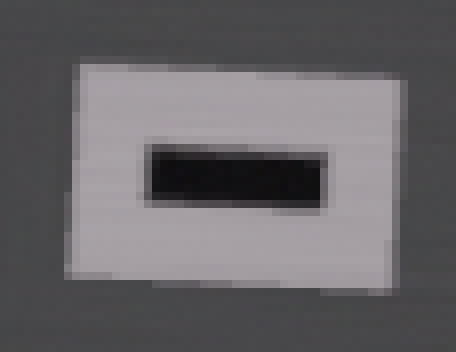

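View pics/s_scene4.png

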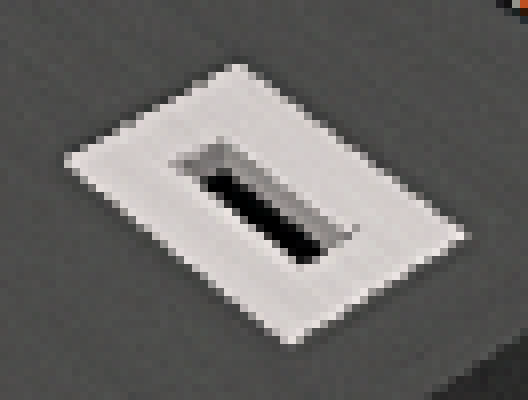

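```bash
python3 -m inch '[{"ax":0,"ay":0,"az":0.003,"dx":-1.5,"dy":4,"dz":0,"gripper":100},{"ax":0,"ay":0,"az":0,"dx":0,"dy":0,"dz":20,"gripper":100},{"ax":0,"ay":0,"az":0,"dx":0,"dy":0,"dz":30,"gripper":80},{"ax":0,"ay":0,"az":0,"dx":0,"dy":0,"dz":30,"gripper":80},{"ax":0,"ay":0,"az":0,"dx":0,"dy":0,"dz":30,"gripper":80},{"ax":0,"ay":0,"az":0,"dx":0,"dy":0,"dz":25,"gripper":80},{"ax":0,"ay":0,"az":0,"dx":0,"dy":0,"dz":15,"gripper":80},{"ax":0,"ay":0,"az":0,"dx":0,"dy":0,"dz":0,"gripper":80}]';python3 -m inch '[{"ax":0,"ay":0,"az":0,"dx":0,"dy":0,"dz":0,"gripper":60},{"ax":0,"ay":0,"az":0,"dx":0,"dy":0,"dz":0,"gripper":60},{"ax":0,"ay":0,"az":0,"dx":0,"dy":0,"dz":0,"gripper":40}]'; python3 to.py 0.469 -0.272 0.065 20
python3 - <<'E'
from rig import optics
from h import *
c=optics.camera("scene");i=c["img"][...,::-1];cv2.imwrite("pics/z6.png",cv2.resize(i[130:220,150:280],None,fx=5,fy=5,interpolation=2))
E
```

```text
time: 12.5
position: [0.4685, -0.2727, 0.0637]
tool_rot: [0.575, 0.818, 0.0, -0.002]
ft_force: [-0.1, 0.1, -0.8]
grip_width: 0.0701
time: 12.8
position: [0.4702, -0.2742, 0.067]
tool_rot: [0.575, 0.818, -0.0, 0.001]
ft_force: [0.8, 0.3, 0.2]
grip_width: 0.053
t 12.8 pos [ 0.4702 -0.2742  0.067 ] shift [ 2.5 -0.3  2. ] turn [ 0.0011  0.0021 -0.0029] F [0.81 0.26 0.18] w 0.053 q [-0.73  0.65  1.76  0.    0.72 -1.08]
```

View pics/z6.png

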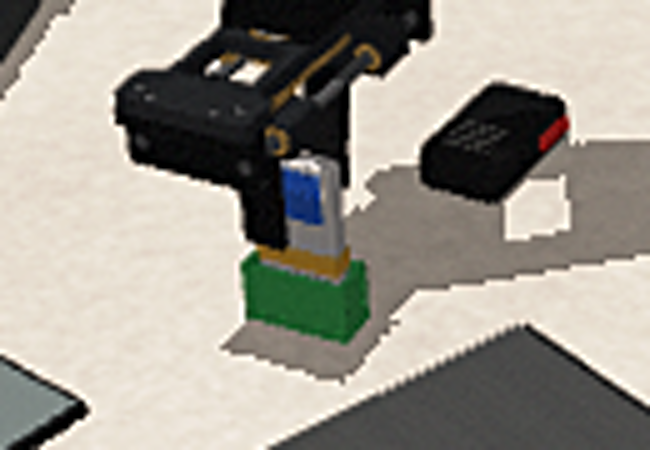

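```bash
python3 -m inch '[{"ax":0,"ay":0,"az":0,"dx":2,"dy":0,"dz":1.5,"gripper":35},{"ax":0,"ay":0,"az":0,"dx":0,"dy":0,"dz":0,"gripper":25},{"ax":0,"ay":0,"az":0,"dx":0,"dy":0,"dz":0,"gripper":20},{"ax":0,"ay":0,"az":0,"dx":0,"dy":0,"dz":0,"gripper":12},{"ax":0,"ay":0,"az":0,"dx":0,"dy":0,"dz":0,"gripper":0},{"ax":0,"ay":0,"az":0,"dx":0,"dy":0,"dz":0,"gripper":0},{"ax":0,"ay":0,"az":0,"dx":0,"dy":0,"dz":0,"gripper":0}]' 35; python3 to.py 0.469 -0.272 0.065 20
```

```text
time: 13.55
position: [0.4688, -0.2719, 0.0644]
tool_rot: [0.575, 0.818, -0.0, 0.0]
ft_force: [-0.2, 0.1, 1.2]
grip_width: 0.0133
t 13.55 pos [ 0.4688 -0.2719  0.0644] shift [-0.2  0.2 -0.6] turn [-0.      0.0001 -0.003 ] F [-0.22  0.06  1.23] w 0.0133 q [-0.73  0.66  1.77 -0.    0.72 -1.08]
```

```bash
python3 -m inch '[{"ax":0,"ay":0,"az":0,"dx":0,"dy":0,"dz":-5,"gripper":0},{"ax":0,"ay":0,"az":0,"dx":0,"dy":0,"dz":-15,"gripper":0},{"ax":0,"ay":0,"az":0,"dx":0,"dy":0,"dz":-30,"gripper":0},{"ax":0,"ay":0,"az":0,"dx":0,"dy":0,"dz":-35,"gripper":0},{"ax":0,"ay":0,"az":0,"dx":0,"dy":0,"dz":-35,"gripper":0},{"ax":0,"ay":0,"az":0,"dx":0,"dy":0,"dz":-30,"gripper":0},{"ax":0,"ay":0,"az":0,"dx":0,"dy":0,"dz":-15,"gripper":0},{"ax":0,"ay":0,"az":0,"dx":0,"dy":0,"dz":0,"gripper":0}]'; python3 to.py 0.595 0.039 0.23 -4.3
```

```text
time: 14.35
position: [0.4699, -0.2727, 0.232]
tool_rot: [0.575, 0.818, -0.0, 0.003]
ft_force: [0.5, -0.1, -1.0]
grip_width: 0.0139
t 14.35 pos [ 0.4699 -0.2727  0.232 ] shift [250.8 223.4   1.4] turn [0.0038 0.0044 0.4211] F [ 0.51 -0.14 -0.95] w 0.0139 q [-0.73  0.4   1.63  0.    1.1  -1.08]
```

```bash
python3 -m inch '[{"ax":0,"ay":0,"az":0,"dx":15,"dy":13,"dz":0,"gripper":0},{"ax":0,"ay":0,"az":0,"dx":28,"dy":25,"dz":0,"gripper":0},{"ax":0,"ay":0,"az":0,"dx":32,"dy":28,"dz":0,"gripper":0},{"ax":0,"ay":0,"az":0,"dx":32,"dy":29,"dz":0,"gripper":0},{"ax":0,"ay":0,"az":0,"dx":32,"dy":29,"dz":0,"gripper":0},{"ax":0,"ay":0,"az":0,"dx":32,"dy":29,"dz":0,"gripper":0},{"ax":0,"ay":0,"az":0,"dx":32,"dy":29,"dz":0,"gripper":0},{"ax":0,"ay":0,"az":0,"dx":28,"dy":25,"dz":0,"gripper":0}]';python3 -m inch '[{"ax":0,"ay":0,"az":0,"dx":15,"dy":12,"dz":0,"gripper":0},{"ax":0,"ay":0,"az":0.08,"dx":5,"dy":4,"dz":0,"gripper":0},{"ax":0,"ay":0,"az":0.115,"dx":0,"dy":0,"dz":0,"gripper":0},{"ax":0,"ay":0,"az":0.115,"dx":0,"dy":0,"dz":0,"gripper":0},{"ax":0,"ay":0,"az":0.114,"dx":0,"dy":0,"dz":0,"gripper":0},{"ax":0,"ay":0,"az":0,"dx":0,"dy":0,"dz":0,"gripper":0},{"ax":0,"ay":0,"az":0,"dx":0,"dy":0,"dz":0,"gripper":0},{"ax":0,"ay":0,"az":0,"dx":0,"dy":0,"dz":0,"gripper":0}]'; python3 to.py 0.595 0.039 0.18 -4.3
```

```text
time: 15.15
position: [0.5846, 0.018, 0.2276]
tool_rot: [0.575, 0.818, -0.001, -0.001]
ft_force: [0.1, -0.4, -1.3]
grip_width: 0.0137
time: 15.95
position: [0.593, 0.0399, 0.2286]
tool_rot: [0.734, 0.68, -0.0, -0.001]
ft_force: [0.3, 0.7, -2.0]
grip_width: 0.0138
t 15.95 pos [0.593  0.0399 0.2286] shift [-0.8  2.1 48.6] turn [-0.0014 -0.0001 -0.0015] F [ 0.31  0.7  -2.04] w 0.0138 q [-0.12  0.48  1.5   0.    1.16 -0.04]
```

```bash
python3 -m inch '[{"ax":0,"ay":0,"az":0,"dx":0,"dy":2,"dz":10,"gripper":0},{"ax":0,"ay":0,"az":0,"dx":-0.8,"dy":0,"dz":20,"gripper":0},{"ax":0,"ay":0,"az":0,"dx":0,"dy":0,"dz":20,"gripper":0},{"ax":0,"ay":0,"az":0,"dx":0,"dy":0,"dz":11,"gripper":0},{"ax":0,"ay":0,"az":0,"dx":0,"dy":0,"dz":0,"gripper":0},{"ax":0,"ay":0,"az":0,"dx":0,"dy":0,"dz":0,"gripper":0},{"ax":0,"ay":0,"az":0,"dx":0,"dy":0,"dz":0,"gripper":0}]'; python3 to.py 0.595 0.039 0.1154 -4.3
python3 - <<'E'
from rig import optics
from h import *
for n in("scene","top","wrist"):
    c=optics.camera(n);np.savez(f"pics/{n}7.npz",**c);i=c["img"][...,::-1]
    if n=="wrist": cv2.imwrite("pics/w7.png",i);continue
    u,v=project(c,[.595,.039,.12])[0].astype(int);cv2.imwrite(f"pics/{n}7.png",cv2.resize(i[v-50:v+50,u-60:u+60],None,fx=6,fy=6,interpolation=cv2.INTER_NEAREST));print(n,u-60,v-50)
E
```

```text
time: 16.65
position: [0.5962, 0.0389, 0.1693]
tool_rot: [0.734, 0.679, 0.001, 0.001]
ft_force: [0.2, -0.2, -1.3]
grip_width: 0.0138
t 16.65 pos [0.5962 0.0389 0.1693] shift [ 0.  -1.3 53.9] turn [ 0.0021  0.0001 -0.0028] F [ 0.15 -0.18 -1.31] w 0.0138 q [-0.12  0.55  1.56 -0.    1.03 -0.04]
scene 199 184
top 201 104
```

View pics/scene7.png

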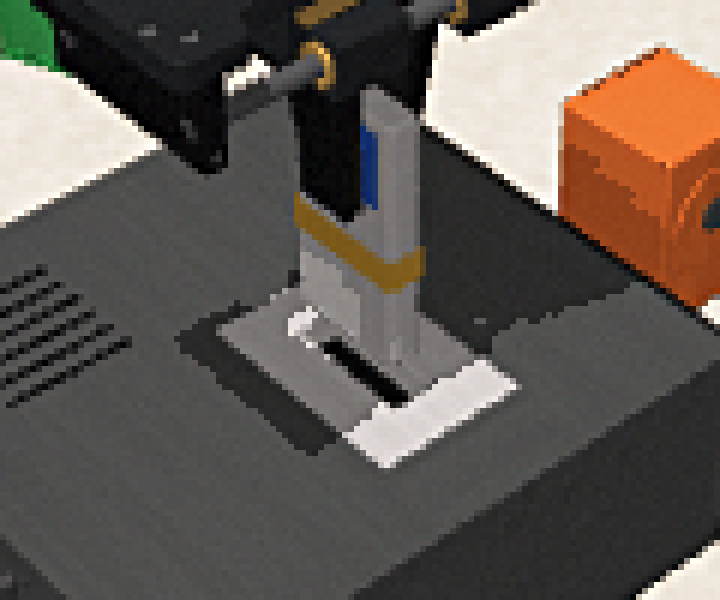

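View pics/top7.png

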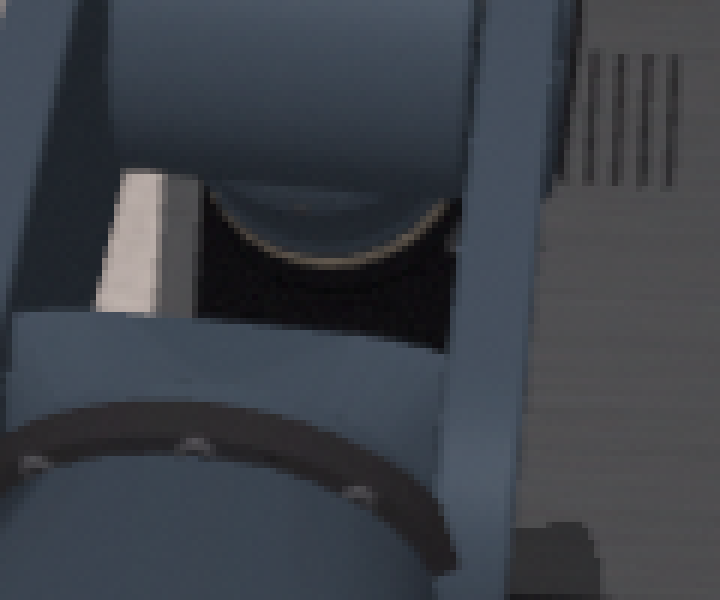

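View pics/w7.png

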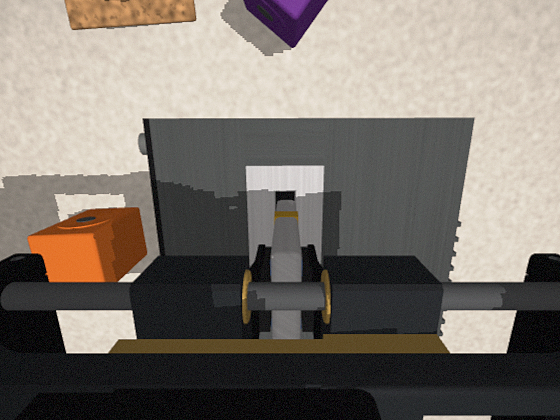

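```bash
python3 - <<'E'
from h import *
from rig import robot
o=robot.get_obs(); print(o["position"].round(4),R.from_quat(o["tool_rot"]).as_matrix().round(3).tolist())
c=dict(np.load("pics/scene7.npz"));P=world(c);H=hsv(c)
a=np.deg2rad(-4.3); ex=np.array([np.cos(a),np.sin(a)]); ey=np.array([-ex[1],ex[0]])
S=np.array([.595,.039])
q=P-np.r_[S,.095]; lx=q[...,:2]@ex; ly=q[...,:2]@ey; lz=q[...,2]
m=(abs(lx)<.02)&(abs(ly)<.04)&(lz>.018)&(lz<.058)
# surface normals by classification: columns
v,u=np.nonzero(m)
fy=m&(ly>.018); 
# +x face : points with ly<.015
fx=m&(ly<.015)&(ly>-.02)
for n,f,val in(("+x face lx (want +7)",fx,lx),("+y face ly (want 24)",fy&(lx<.004)&(lx>-.005),ly)):
    w=val[f]; print(n,f.sum(),np.percentile(w,[10,50,90]).round(4))
for lo,hi in((.018,.03),(.03,.042),(.046,.058)):
    k=fx&(lz>lo)&(lz<hi); k2=fy&(lx<.004)&(lx>-.005)&(lz>lo)&(lz<hi);print(lo,np.median(lx[k]).round(4),np.median(ly[k2]).round(4))
# band rows
b=(H[...,0]>12)&(H[...,0]<28)&(H[...,1]>150)&m
print("band z",np.percentile(P[b][:,2],[2,50,98]).round(4),"ly ext",np.percentile(ly[b],[1,99]).round(4))
# edges gradient along rows in scene image
g=cv2.cvtColor(c["img"],cv2.COLOR_RGB2GRAY)
for r in range(218,244,3): print(r,list(g[r,240:275]))
w=dict(np.load("pics/wrist7.npz"));gw=cv2.cvtColor(w["img"],cv2.COLOR_RGB2GRAY)
for r in (168,180,194,205,215,230): print(r,list(gw[r,240:330]))
E
```

```text
[0.5959 0.039  0.1693] [[0.078, 0.997, 0.002], [0.997, -0.078, -0.0], [-0.0, 0.002, -1.0]]
+x face lx (want +7) 165 [0.0068 0.0079 0.0089]
+y face ly (want 24) 49 [0.0216 0.0223 0.0236]
0.018 0.0079 0.0218
0.03 0.0079 0.0221
0.046 0.0081 0.0225
band z [0.1431 0.1483 0.1526] ly ext [-0.0251  0.0238]
218 [np.uint8(81), np.uint8(83), np.uint8(82), np.uint8(79), np.uint8(79), np.uint8(82), np.uint8(75), np.uint8(77), np.uint8(93), np.uint8(94), np.uint8(103), np.uint8(123), np.uint8(88), np.uint8(24), np.uint8(0), np.uint8(8), np.uint8(8), np.uint8(5), np.uint8(5), np.uint8(56), np.uint8(96), np.uint8(48), np.uint8(110), np.uint8(120), np.uint8(120), np.uint8(113), np.uint8(112), np.uint8(114), np.uint8(92), np.uint8(37), np.uint8(40), np.uint8(43), np.uint8(42), np.uint8(42), np.uint8(43)]
221 [np.uint8(81), np.uint8(78), np.uint8(79), np.uint8(81), np.uint8(79), np.uint8(80), np.uint8(80), np.uint8(76), np.uint8(88), np.uint8(93), np.uint8(89), np.uint8(95), np.uint8(92), np.uint8(92), np.uint8(102), np.uint8(118), np.uint8(82), np.uint8(115), np.uint8(118), np.uint8(112), np.uint8(111
[... 11072 characters left out ...]
(95), np.uint8(96), np.uint8(93), np.uint8(94), np.uint8(94), np.uint8(92), np.uint8(96), np.uint8(95), np.uint8(97), np.uint8(96), np.uint8(94), np.uint8(95), np.uint8(99), np.uint8(93), np.uint8(96), np.uint8(90), np.uint8(93), np.uint8(96), np.uint8(123), np.uint8(134), np.uint8(137), np.uint8(125), np.uint8(120), np.uint8(125), np.uint8(125), np.uint8(124), np.uint8(120), np.uint8(125), np.uint8(125), np.uint8(128), np.uint8(129), np.uint8(126), np.uint8(126), np.uint8(127), np.uint8(126), np.uint8(129), np.uint8(127), np.uint8(128), np.uint8(123), np.uint8(132), np.uint8(106), np.uint8(67), np.uint8(47), np.uint8(52), np.uint8(57), np.uint8(53), np.uint8(50), np.uint8(50), np.uint8(53)]
```

```bash
python3 -m inch '[{"ax":0,"ay":0,"az":0,"dx":1,"dy":-0.9,"dz":0,"gripper":0},{"ax":0,"ay":0,"az":0,"dx":0,"dy":0,"dz":5,"gripper":0},{"ax":0,"ay":0,"az":0,"dx":0,"dy":0,"dz":4,"gripper":0},{"ax":0,"ay":0,"az":0,"dx":0,"dy":0,"dz":2,"gripper":0},{"ax":0,"ay":0,"az":0,"dx":0,"dy":0,"dz":0,"gripper":0},{"ax":0,"ay":0,"az":0,"dx":0,"dy":0,"dz":0,"gripper":0}]'; python3 to.py 0.595 0.040 0.1154 -4.3;python3 -m inch '[{"ax":0,"ay":0,"az":0,"dx":0,"dy":0,"dz":1.5,"gripper":0},{"ax":0,"ay":0,"az":0,"dx":0,"dy":0,"dz":1.5,"gripper":0},{"ax":0,"ay":0,"az":0,"dx":0,"dy":0,"dz":1,"gripper":0},{"ax":0,"ay":0,"az":0,"dx":0,"dy":0,"dz":0,"gripper":0}]'; python3 to.py 0.595 0.040 0.1154 -4.3
python3 - <<'E'
from rig import optics
from h import *
c=optics.camera("scene");np.savez("pics/scene8.npz",**c);i=c["img"][...,::-1];cv2.imwrite("pics/scene8.png",cv2.resize(i[190:275,210:310],None,fx=7,fy=7,interpolation=cv2.INTER_NEAREST))
E
```

```text
time: 17.4
position: [0.5945, 0.0401, 0.1571]
tool_rot: [0.734, 0.679, -0.0, -0.0]
ft_force: [-0.4, -0.5, -0.7]
grip_width: 0.0139
t 17.4 pos [0.5945 0.0401 0.1571] shift [-0.   0.5 41.7] turn [-0.0003  0.     -0.003 ] F [-0.41 -0.51 -0.67] w 0.0139 q [-0.12  0.57  1.57 -0.    1.   -0.04]
time: 17.8
position: [0.5944, 0.0401, 0.1532]
tool_rot: [0.734, 0.679, -0.0, -0.0]
ft_force: [-0.2, 0.3, -1.4]
grip_width: 0.0141
t 17.8 pos [0.5944 0.0401 0.1532] shift [-0.   0.6 37.8] turn [-0.0003 -0.     -0.0029] F [-0.22  0.29 -1.42] w 0.0141 q [-0.12  0.57  1.57 -0.    0.99 -0.04]
```

View pics/scene8.png

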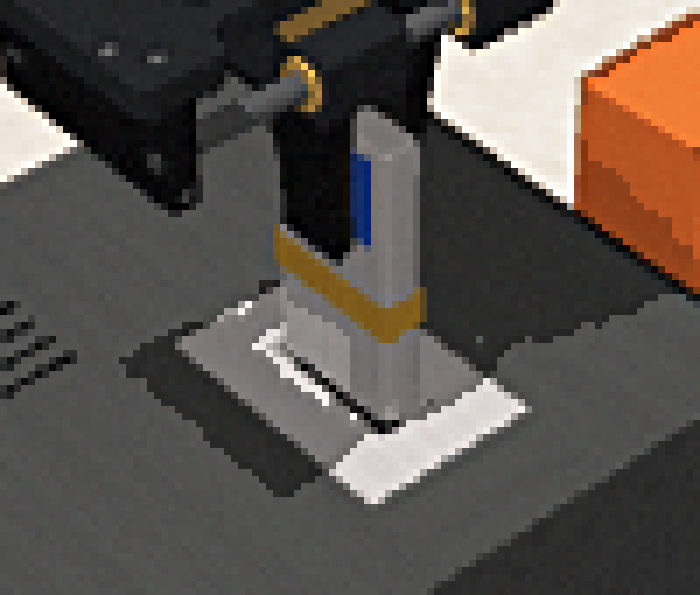

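The foot is at the mouth with no contact force, and a thin even dark gap shows on the +x side. Going on down slowly.

```bash
python3 -m inch '[{"ax":0,"ay":0,"az":0,"dx":0,"dy":0,"dz":1.5,"gripper":0},{"ax":0,"ay":0,"az":0,"dx":0,"dy":0,"dz":1.5,"gripper":0},{"ax":0,"ay":0,"az":0,"dx":0,"dy":0,"dz":1,"gripper":0},{"ax":0,"ay":0,"az":0,"dx":0,"dy":0,"dz":0,"gripper":0},{"ax":0,"ay":0,"az":0,"dx":0,"dy":0,"dz":0,"gripper":0}]'; python3 to.py 0.595 0.040 0.1154 -4.3
```

```text
time: 18.35
position: [0.5945, 0.0401, 0.1493]
tool_rot: [0.734, 0.679, -0.0, -0.0]
ft_force: [-0.1, -0.5, -0.9]
grip_width: 0.0138
t 18.35 pos [0.5945 0.0401 0.1493] shift [-0.   0.5 33.9] turn [-0.0002 -0.     -0.003 ] F [-0.14 -0.47 -0.89] w 0.0138 q [-0.12  0.58  1.58  0.    0.99 -0.04]
```

```bash
python3 -m inch '[{"ax":0,"ay":0,"az":0,"dx":0,"dy":0,"dz":2,"gripper":0},{"ax":0,"ay":0,"az":0,"dx":0,"dy":0,"dz":2,"gripper":0},{"ax":0,"ay":0,"az":0,"dx":0,"dy":0,"dz":2,"gripper":0},{"ax":0,"ay":0,"az":0,"dx":0,"dy":0,"dz":2,"gripper":0},{"ax":0,"ay":0,"az":0,"dx":0,"dy":0,"dz":2,"gripper":0},{"ax":0,"ay":0,"az":0,"dx":0,"dy":0,"dz":0,"gripper":0}]'; python3 to.py 0.595 0.040 0.1154 -4.3;  python3 -m inch '[{"ax":0,"ay":0,"az":0,"dx":0,"dy":0,"dz":3,"gripper":0},{"ax":0,"ay":0,"az":0,"dx":0,"dy":0,"dz":3,"gripper":0},{"ax":0,"ay":0,"az":0,"dx":0,"dy":0,"dz":3,"gripper":0},{"ax":0,"ay":0,"az":0,"dx":0,"dy":0,"dz":3,"gripper":0},{"ax":0,"ay":0,"az":0,"dx":0,"dy":0,"dz":0,"gripper":0},{"ax":0,"ay":0,"az":0,"dx":0,"dy":0,"dz":0,"gripper":0}]'; python3 to.py 0.595 0.040 0.1154 -4.3
```

```text
time: 18.95
position: [0.5944, 0.0401, 0.139]
tool_rot: [0.734, 0.679, -0.0, -0.0]
ft_force: [0.2, 0.2, -1.3]
grip_width: 0.0138
t 18.95 pos [0.5944 0.0401 0.139 ] shift [-0.   0.6 23.6] turn [-0.0004 -0.     -0.003 ] F [ 0.23  0.15 -1.29] w 0.0138 q [-0.12  0.59  1.58 -0.    0.96 -0.04]
time: 19.55
position: [0.5945, 0.0401, 0.1272]
tool_rot: [0.734, 0.679, -0.0, -0.0]
ft_force: [0.8, 0.8, -1.9]
grip_width: 0.0139
t 19.55 pos [0.5945 0.0401 0.1272] shift [-0.   0.6 11.8] turn [-0.0003  0.     -0.003 ] F [ 0.82  0.76 -1.92] w 0.0139 q [-0.12  0.61  1.59 -0.    0.94 -0.04]
```

```bash
python3 -m inch '[{"ax":0,"ay":0,"az":0,"dx":0,"dy":0,"dz":3,"gripper":0},{"ax":0,"ay":0,"az":0,"dx":0,"dy":0,"dz":3,"gripper":0},{"ax":0,"ay":0,"az":0,"dx":0,"dy":0,"dz":3,"gripper":0},{"ax":0,"ay":0,"az":0,"dx":0,"dy":0,"dz":2,"gripper":0},{"ax":0,"ay":0,"az":0,"dx":0,"dy":0,"dz":0,"gripper":0},{"ax":0,"ay":0,"az":0,"dx":0,"dy":0,"dz":0,"gripper":0},{"ax":0,"ay":0,"az":0,"dx":0,"dy":0,"dz":0,"gripper":0}]'; python3 to.py 0.595 0.040 0.1154 -4.3
python3 - <<'E'
from rig import optics
from h import *
c=optics.camera("scene");P=world(c);H=hsv(c);i=c["img"][...,::-1];cv2.imwrite("pics/scene9.png",i);cv2.imwrite("pics/s9z.png",cv2.resize(i[190:275,210:310],None,fx=7,fy=7,interpolation=cv2.INTER_NEAREST))
a=np.deg2rad(-4.3); q=P-[.595,.039,.095]; lx=q[...,0]*np.cos(a)+q[...,1]*np.sin(a); ly=-q[...,0]*np.sin(a)+q[...,1]*np.cos(a);lz=q[...,2]
m=(abs(lx)<.02)&(abs(ly)<.04); b=(H[...,0]>12)&(H[...,0]<28)&(H[...,1]>150)&m
print("band lz",np.percentile(lz[b],[2,50,98]).round(4),"n",b.sum())
t=m&(abs(ly-.015)<.008)&(lz>.03)&(lz<.075)&(H[...,2]>80)&(H[...,1]<60)&(abs(lx)<.006);print("top lz (want 60)",np.percentile(lz[t],[50,90,98]).round(4))
s=(P[...,2]>.088)&(P[...,2]<.096)&(np.hypot(P[...,0]-.463,P[...,1]-.272)<.06);print("spk",P[s].mean(0).round(4),s.sum())
E
```

```text
time: 20.25
position: [0.5945, 0.0401, 0.1164]
tool_rot: [0.734, 0.679, -0.0, -0.0]
ft_force: [1.0, 0.0, -0.9]
grip_width: 0.0135
t 20.25 pos [0.5945 0.0401 0.1164] shift [-0.   0.5  1. ] turn [-0.0001  0.     -0.003 ] F [ 0.98  0.05 -0.87] w 0.0135 q [-0.12  0.63  1.6  -0.    0.92 -0.04]
band lz [-0.0026  0.0071  0.1305] n 129
top lz (want 60) [0.059  0.062  0.0623]
spk [0.4698 0.2736 0.0919] 671
```

View pics/scene9.png

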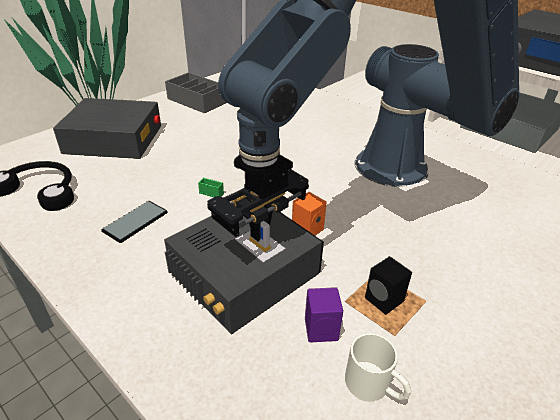

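View pics/s9z.png

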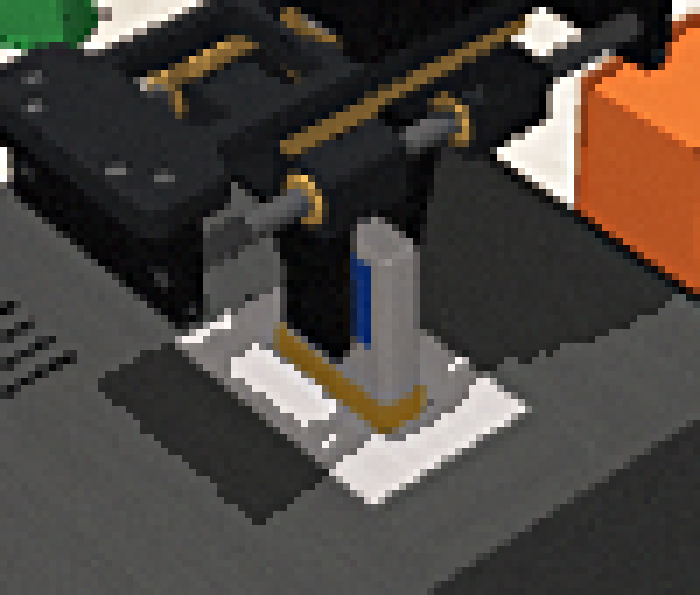

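```bash
python3 -m inch '[{"ax":0,"ay":0,"az":0,"dx":0,"dy":0,"dz":1,"gripper":0},{"ax":0,"ay":0,"az":0,"dx":0,"dy":0,"dz":0,"gripper":0},{"ax":0,"ay":0,"az":0,"dx":0,"dy":0,"dz":0,"gripper":0},{"ax":0,"ay":0,"az":0,"dx":0,"dy":0,"dz":0,"gripper":0},{"ax":0,"ay":0,"az":0,"dx":0,"dy":0,"dz":0,"gripper":0},{"ax":0,"ay":0,"az":0,"dx":0,"dy":0,"dz":0,"gripper":0}]'; python3 to.py 0.595 0.040 0.1154 -4.3; python3 -c "
from rig import robot
print(robot.hand_in())"
```

```text
time: 20.9
position: [0.5945, 0.0401, 0.1154]
tool_rot: [0.734, 0.679, -0.0, 0.0]
ft_force: [0.5, -0.4, -0.9]
grip_width: 0.014
t 20.9 pos [0.5945 0.0401 0.1154] shift [-0.   0.5 -0. ] turn [ 0.      0.     -0.0029] F [ 0.5  -0.41 -0.86] w 0.014 q [-0.12  0.63  1.6  -0.    0.91 -0.04]
the job is handed in; nothing more can be done
None
```

The job is done and handed in at about 20.9 s. `hand_in()` gave no verdict, so what follows is my own last checks.

**Speaker:** it stands upright on the cork pad, let go. Its centre is 3 to 11 mm from the pad's. The top and scene cameras disagree by several mm here, but both are well inside the 42 mm limit.

**Module:** it went foot first into the slot with no contact force noticed on the way down, and the gripper still holds it at the 35 N I set.
- **Grip:** the fingers read 14 mm open, which matches the module's thickness.
- **Height:** from the arm's position, the band's middle is level with the cover. The last picture, taken 1 mm higher before a final 1 mm lowering, showed the module's top about 1 to 2 mm high, which fits.
- **Centring:** it is within about 1 mm of the slot's centre by tool position. It slid in freely in a slot with 1 mm of play each side, which supports that.
- **Wrist force:** it was under about 1 N at the end.

**Bystanders:** the mug and phone looked undisturbed in the last picture. The microphone was hidden behind the arm there; it was last seen in place just before I gripped the module, and nothing went near it afterwards.

**Failed checks:** my first move was refused because it left out some of the row values, and nothing moved. My automatic colour check of the band was unusable because it also picked up the gripper's gold parts, so the height rests on the arm's position and the module's top.

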